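# Flip the stock tags of the thread bins

## Task

Each of the four thread bins on the stock board has a hinged flip tag on the clip straight in front of it. Flip tags with a fingertip until only the full bins (packed with four spools) show the solid disc, their tags leaning back towards the bins, while the tags of all the other bins lean forward towards the robot and show the ring. Push the tags over gently, do not pinch them, and leave the spools and the things on the bench where they are.

Things in the scene. Friction and masses are not known exactly. Their poses are not given: they have to be found in the camera images.
- bin_a: grey open picking bin fixed on a plywood board (12 mm thick, 460 wide), 98 deep x 92 wide, its rim 70 mm above the bench, its low front 104 mm behind the tags' hinge line; the four stand in a row 110 mm apart, in any order. It is full: four spools stand in it, two by two. Origin: centre of its underside; x points away from the robot, y along the row
- bin_b: grey open picking bin fixed on a plywood board (12 mm thick, 460 wide), 98 deep x 92 wide, its rim 70 mm above the bench, its low front 104 mm behind the tags' hinge line; the four stand in a row 110 mm apart, in any order. It is full: four spools stand in it, two by two. Origin: centre of its underside; x points away from the robot, y along the row
- bin_c: grey open picking bin fixed on a plywood board (12 mm thick, 460 wide), 98 deep x 92 wide, its rim 70 mm above the bench, its low front 104 mm behind the tags' hinge line; the four stand in a row 110 mm apart, in any order. It is not full: only two spools stand in it. Origin: centre of its underside; x points away from the robot, y along the row
- bin_d: grey open picking bin fixed on a plywood board (12 mm thick, 460 wide), 98 deep x 92 wide, its rim 70 mm above the bench, its low front 104 mm behind the tags' hinge line; the four stand in a row 110 mm apart, in any order. It is not full: it is empty. Origin: centre of its underside; x points away from the robot, y along the row
- clip_1: fixed steel clip, 36 x 66 x 18 mm high, on the board's front batten (top 27 mm above the bench, 25 mm either side of the pin), straight in front of a bin (same place along y; any order). Origin: centre of its underside, 27 mm above the bench; x points to the bin, y along the row. Its hinge pin lies along y, 12 mm above the origin, and carries tag 1, which reaches 56 mm from the pin
- tag_1 (a joint): tag on clip_1: 0 = leaning to the robot (ring up), 0.65 rad upright, 1.3 = leaning to the bin (disc up); swings freely, falls to the nearer stop (0.02 N m). 4 mm aluminium plate 46 mm wide, ending in a 26 mm wide, 15 mm long finger tab; its top edge is 84 mm above the bench and 34 mm before or behind the pin at the stops, 95 mm up when upright. Black 26 mm disc on one face, ring on the other
- clip_2: fixed steel clip, 36 x 66 x 18 mm high, on the board's front batten (top 27 mm above the bench, 25 mm either side of the pin), straight in front of a bin (same place along y; any order). Origin: centre of its underside, 27 mm above the bench; x points to the bin, y along the row. Its hinge pin lies along y, 12 mm above the origin, and carries tag 2, which reaches 56 mm from the pin
- tag_2 (a joint): tag on clip_2: 0 = leaning to the robot (ring up), 0.65 rad upright, 1.3 = leaning to the bin (disc up); swings freely, falls to the nearer stop (0.02 N m). 4 mm aluminium plate 46 mm wide, ending in a 26 mm wide, 15 mm long finger tab; its top edge is 84 mm above the bench and 34 mm before or behind the pin at the stops, 95 mm up when upright. Black 26 mm disc on one face, ring on the other
- clip_3: fixed steel clip, 36 x 66 x 18 mm high, on the board's front batten (top 27 mm above the bench, 25 mm either side of the pin), straight in front of a bin (same place along y; any order). Origin: centre of its underside, 27 mm above the bench; x points to the bin, y along the row. Its hinge pin lies along y, 12 mm above the origin, and carries tag 3, which reaches 56 mm from the pin
- tag_3 (a joint): tag on clip_3: 0 = leaning to the robot (ring up), 0.65 rad upright, 1.3 = leaning to the bin (disc up); swings freely, falls to the nearer stop (0.02 N m). 4 mm aluminium plate 46 mm wide, ending in a 26 mm wide, 15 mm long finger tab; its top edge is 84 mm above the bench and 34 mm before or behind the pin at the stops, 95 mm up when upright. Black 26 mm disc on one face, ring on the other
- clip_4: fixed steel clip, 36 x 66 x 18 mm high, on the board's front batten (top 27 mm above the bench, 25 mm either side of the pin), straight in front of a bin (same place along y; any order). Origin: centre of its underside, 27 mm above the bench; x points to the bin, y along the row. Its hinge pin lies along y, 12 mm above the origin, and carries tag 4, which reaches 56 mm from the pin
- tag_4 (a joint): tag on clip_4: 0 = leaning to the robot (ring up), 0.65 rad upright, 1.3 = leaning to the bin (disc up); swings freely, falls to the nearer stop (0.02 N m). 4 mm aluminium plate 46 mm wide, ending in a 26 mm wide, 15 mm long finger tab; its top edge is 84 mm above the bench and 34 mm before or behind the pin at the stops, 95 mm up when upright. Black 26 mm disc on one face, ring on the other
- spool_1: wooden thread spool, 40 mm dia x 48 mm high, standing loose in bin_a, top 63 mm above the bench. Origin at the centre of its underside
- spool_2: wooden thread spool, 40 mm dia x 48 mm high, standing loose in bin_a, top 63 mm above the bench. Origin at the centre of its underside
- spool_3: wooden thread spool, 40 mm dia x 48 mm high, standing loose in bin_a, top 63 mm above the bench. Origin at the centre of its underside
- spool_4: wooden thread spool, 40 mm dia x 48 mm high, standing loose in bin_a, top 63 mm above the bench. Origin at the centre of its underside
- spool_5: wooden thread spool, 40 mm dia x 48 mm high, standing loose in bin_b, top 63 mm above the bench. Origin at the centre of its underside
- spool_6: wooden thread spool, 40 mm dia x 48 mm high, standing loose in bin_b, top 63 mm above the bench. Origin at the centre of its underside
- spool_7: wooden thread spool, 40 mm dia x 48 mm high, standing loose in bin_b, top 63 mm above the bench. Origin at the centre of its underside
- spool_8: wooden thread spool, 40 mm dia x 48 mm high, standing loose in bin_b, top 63 mm above the bench. Origin at the centre of its underside
- spool_9: wooden thread spool, 40 mm dia x 48 mm high, standing loose in bin_c, top 63 mm above the bench. Origin at the centre of its underside
- spool_10: wooden thread spool, 40 mm dia x 48 mm high, standing loose in bin_c, top 63 mm above the bench. Origin at the centre of its underside
- glue_bottle: white glue bottle, 40 mm dia x 105 mm high, loose on the bench at the right end of the board. Origin at the centre of its underside
- weight: brass leather weight with a knob, 54 mm dia x 50 mm high, standing loose at the left end of the board. Origin at the centre of its underside

How it is judged:
At the end, for the whole second after the job is handed in: The tags in front of the two full bins rest leaning back (joint above 1.2 rad of 1.3) and the tags in front of the two bins that are not full rest leaning forward (joint below 0.1 rad) (((horizontal distance between any of bin_a, bin_b and clip_1 below 0.17 m and value of joint tag_1 above 1.2 rad) or (not (horizontal distance between any of bin_a, bin_b and clip_1 below 0.17 m) and value of joint tag_1 below 0.1 rad)) and ((horizontal distance between any of bin_a, bin_b and clip_2 below 0.17 m and value of joint tag_2 above 1.2 rad) or (not (horizontal distance between any of bin_a, bin_b and clip_2 below 0.17 m) and value of joint tag_2 below 0.1 rad)) and ((horizontal distance between any of bin_a, bin_b and clip_3 below 0.17 m and value of joint tag_3 above 1.2 rad) or (not (horizontal distance between any of bin_a, bin_b and clip_3 below 0.17 m) and value of joint tag_3 below 0.1 rad)) and ((horizontal distance between any of bin_a, bin_b and clip_4 below 0.17 m and value of joint tag_4 above 1.2 rad) or (not (horizontal distance between any of bin_a, bin_b and clip_4 below 0.17 m) and value of joint tag_4 below 0.1 rad))); the robot touches nothing.
It fails at once if a spool is moved or lifted (more than 15 mm) (distance of any of spool_1, spool_2, spool_3, spool_4, spool_5, spool_6, spool_7, spool_8, spool_9, spool_10 from where it was at the start of the episode above 0.015 m).
It fails at once if a bench thing is moved or lifted (more than 15 mm) (distance of any of glue_bottle, weight from where it was at the start of the episode above 0.015 m).
It fails at once if a tag (or its clip) is pinched or pressed hard (more than 15 N) (contact force between the fingers and clip_1 above 15 N or contact force between the fingers and clip_2 above 15 N or contact force between the fingers and clip_3 above 15 N or contact force between the fingers and clip_4 above 15 N).
It also fails if it takes over 48 s, if anything falls off the work surface, if the arm or the gripper's body presses on something with over 40 N, if the wrist force passes 120 N, or if a joint passes its speed limit or range.

## Robot

A 6-joint arm with a two-finger parallel gripper is mounted at the origin on the work surface. World frame = base frame: x ahead of the robot, y to its left, z up, the work surface at z = 0. Lengths are in m, angles in rad, forces in N, time in s.
With the tool pointing down it reaches from about 0.25 to 0.725 m from the base axis. Payload 4 kg.
Tool frame: the origin (TCP) lies midway between the tips of the shut fingers; the grasp point (between the pads) lies 19 mm behind it (bot.grip_point_offset is the distance from the TCP to the grasp point, in m); z points along the fingers, y is the line along which they close (so a half turn about z gives the same grasp; the last joint's range is limited). The gripper opens to 85 mm and grips with 20 to 120 N. Pads are 22 mm wide; open, the fingers measure 114 mm over their backs; the gripper's body (76 mm by 85 mm) begins 54 mm behind the grasp point. The pads swing forward as they close: fully open they stand 13 mm farther back than shut.
Start: joints at [-1.274, 0.241, 0.005, 1.335, 0, 1.571], TCP at [0.146, -0.478, 0.231] pointing down, gripper open.
Joint ranges: [-2.72, 2.72], [-1.05, 1.87], [-1.09, 1.28], [-1.99, 2.15], [-1.42, 1.44], [-3.14, 3.14]. Speed limits (rad/s): [2.79, 2.79, 3.14, 3.14, 3.14, 3.14].

## Interface

Orientations are given as a unit quaternion [x, y, z, w].
In Python, from workcell import bot gives the robot as it stands.
- The arm moves only by the tool step_arm, never from a script. Its argument "targets" is text: rows parted by semicolons, each of 7 numbers parted by spaces: the opening, from -1 (shut) to 1 (fully open), so that 0 is half open, then the shift along the world's x, y, z normalised to -1 to 1, where 1 is 0.5 m, then the turn, a rotation vector about the world's x, y, z normalised to -1 to 1, where 1 is pi/4 rad. In form: gripper x y z wx wy wz; .... A call has 1 to 10 rows; each row is the pose to reach, as a shift and turn from the pose commanded when the call began; what a row does not reach only later rows make up. A row lasts 1/12 s, in which the tool goes at most 41.7 mm and 7.16 degrees, less where a joint would pass 70% of its speed; a pose out of reach is approached as far as the arm can. A call with a number of a shift or a turn outside -1 to 1 is refused whole. A call with a gripper value outside its range is refused whole. The fingers move at their own pace and stop on an object; the grip force is fixed at half the most. Time passes only in rows, so rows that repeat a pose let the fingers close. It gives the time, the measured TCP pose, the force, the opening and the grip force at its end, in the units of the state.
- bot.get_obs(): the state, without advancing time (a new reading comes with each control period).
- bot.camera(name): name is "scene" or "side" or "wrist"; returns the picture (384x512x3 uint8, red, green, blue); there is no depth.
- bot.camera_info(name): a dict with "vertical_fov" (degrees; the focal length in pixels is half the picture's height over the tangent of half this angle, whatever the lens; pixels are square), "cx", "cy" (the principal point, pixels), "pose" (4x4, takes a point from camera to world coordinates). Camera axes: x right, y up, looking along -z (the intrinsics and any distortion apply to the point x, -y, -z); pixel columns grow to the right and rows downward; lengths in m; the calibration is good to about 2 mm. A picture is of the moment at which its call begins: read the wrist's pose just before it. camera_info takes no time and is no camera call; for the wrist camera it gives the pose at the moment of the call.
- bot.job_done(): hands the job in; it is judged then, once.
The state is a dict: "clock": time; "joint_pos": joint angles; "joint_vel": joint speeds; "tau": joint torques, N m; "eef_pos": TCP position; "tool_rot": TCP orientation; "ft_force": force on the tool from outside, world axes, zero at the start; "ft_torque": the same for the moment, N m; "grip_width": finger opening in m; "grasp_force": force on a finger pad.
Only numpy, scipy, OpenCV 4.12 (cv2) and the standard library are available. Lean on these libraries where they do the work, as an engineer would, in place of code of your own. Each camera call takes 0.05 s, during which the arm holds its last target. There are 200 camera calls.

## Working session

There is one attempt and no reset: what is moved stays moved. The work goes in short steps, Python scripts to look and compute and a tool call to move; the robot and the scene stay as the last step left them, time stands still between calls to the robot, and variables do not carry over. Pictures are saved under pics/ and viewed, at most 10 in all, crops included, and the job is handed in when it is done.

Besides the shell and the picture viewer there is one more tool, called after "Emit:" as a command line: name --argument value ..., lists and objects as JSON in quotes. step_arm: Moves the arm, as the interface text tells. Scaled input: -1 to 1 covers 0.5 m each way for a shift and pi/4 rad each way for a turn. Its arguments: {"type":"object","properties":{"targets":{"type":"string"}},"required":["targets"]}

```bash
mkdir -p pics; ls; python3 - <<'E'
from workcell import bot
import cv2,numpy as np
np.set_printoptions(precision=4,suppress=True)
for n in ("scene","side"):
    i=bot.camera_info(n); print(n,i)
    cv2.imwrite(f"pics/{n}0.png",bot.camera(n)[:,:,::-1])
o=bot.get_obs();print(o)
E
```

```text
pics
scene {'vertical_fov': 57.79460565931944, 'cx': 249.22313735010584, 'cy': 191.28675110924814, 'pose': array([[ 0.1768, -0.7942,  0.5814,  1.1017],
       [ 0.9842,  0.1448, -0.1015, -0.0786],
       [-0.0035,  0.5902,  0.8073,  0.7937],
       [ 0.    ,  0.    ,  0.    ,  1.    ]])}
side {'vertical_fov': 53.17934409916391, 'cx': 255.30887876549025, 'cy': 183.16576478028702, 'pose': array([[-0.6956,  0.4862, -0.5289,  0.1478],
       [-0.7183, -0.4808,  0.5028,  0.4323],
       [-0.0099,  0.7297,  0.6837,  0.6271],
       [ 0.    ,  0.    ,  0.    ,  1.    ]])}
{'clock': 0.1, 'joint_pos': array([-1.274 ,  0.2413,  0.0039,  1.3352,  0.    ,  1.5708]), 'joint_vel': array([ 0.0005, -0.002 ,  0.0025,  0.0007, -0.0015,  0.0014]), 'tau': array([ -0.0001, -37.3139,  25.301 ,   0.0108,   0.    ,  -0.    ]), 'eef_pos': array([ 0.1461, -0.4776,  0.2305]), 'tool_rot': array([ 0.989 ,  0.1478, -0.0001, -0.0009]), 'ft_force': array([-0.7614, -0.0112,  0.2158]), 'ft_torque': array([-0.0411,  0.0009,  0.0079]), 'grasp_force': 0.0, 'grip_width': 0.08524182329608579}
```

View pics/scene0.png

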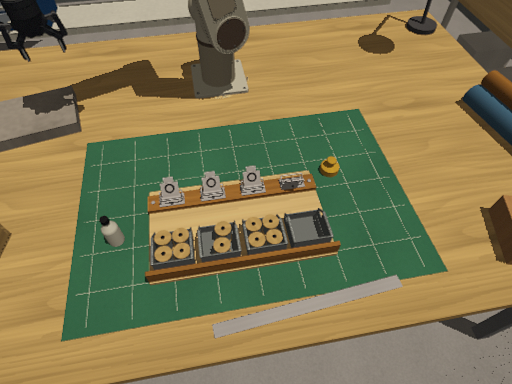

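View pics/side0.png

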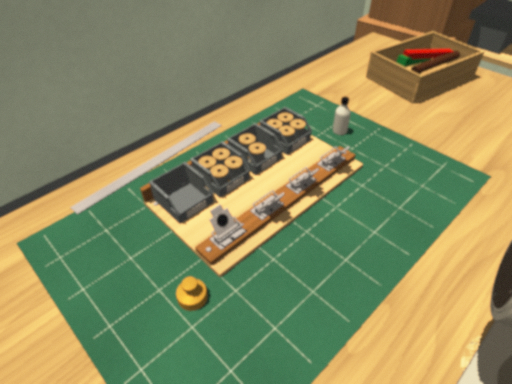

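The scene view (camera beyond the bins) shows bins left to right (−y to +y) as full (172,246), two spools (220,240), full (265,232) and empty (308,228). The tags at (169,187), (210,182) and (251,176) show rings, so they lean to the robot. The fourth, at (290,183), leans back, and its disc is visible in the side view at (222,220). So tags 1 and 3 must go back and tag 4 forward. I'll take one enlarged crop to locate them.

```bash
python3 - <<'E'
import cv2
im=cv2.imread("pics/scene0.png")[150:290,140:345]
im=cv2.resize(im[:,:],None,fx=3.9,fy=3.9,interpolation=cv2.INTER_CUBIC)
print(im.shape); cv2.imwrite("pics/crop.png",im)
E
```

```text
(546, 800, 3)
```

View pics/crop.png

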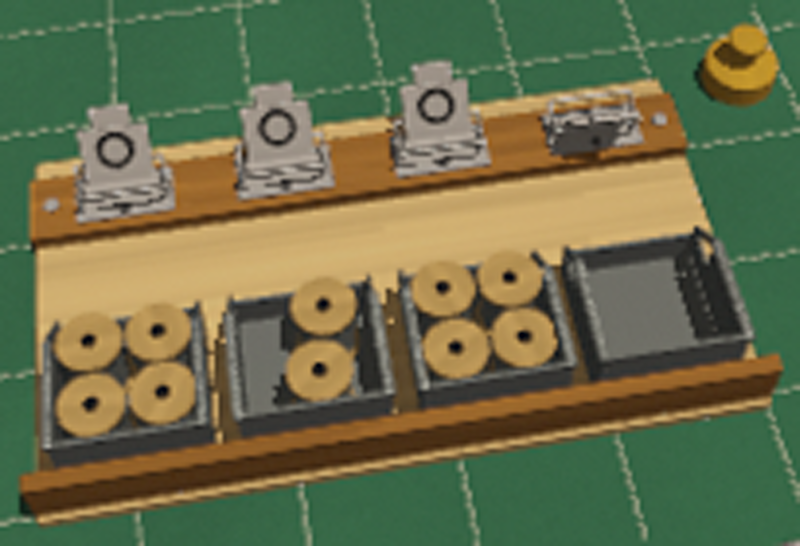

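The crop confirms the layout. The tag top edges are at crop px (109,106), (271,86) and (432,64). The spool holes of bins 1 and 3 and the batten screws at (52,205) and (660,119) are all clear.

```bash
cat > h.py <<'E'
from workcell import bot
import numpy as np
np.set_printoptions(precision=4,suppress=True)
def cast(name,uv,z):
    i=bot.camera_info(name);P=i["pose"];f=192/np.tan(np.radians(i["vertical_fov"])/2)
    uv=np.atleast_2d(uv).astype(float)
    d=np.c_[(uv[:,0]-i["cx"])/f,-(uv[:,1]-i["cy"])/f,-np.ones(len(uv))]@P[:3,:3].T
    return P[:3,3]+d*((z-P[2,3])/d[:,2])[:,None]
E
python3 - <<'E'
from h import *
from scipy.spatial.transform import Rotation as R
c=lambda p:(np.array(p)+.5)/3.9-.5+[140,150]
tops=cast("scene",c([(109,106),(271,86),(432,64)]),.084)[:,:2]
b1=cast("scene",c([(88,341),(157,330),(90,403),(162,391)]),.062)[:,:2]
b3=cast("scene",c([(442,288),(509,277),(455,347),(523,336)]),.062)[:,:2]
scr=cast("scene",c([(52,205),(660,119)]),.029)[:,:2]
print(tops,b1.mean(0),b3.mean(0),scr)
for a,b in((tops[0],tops[2]),(b1.mean(0),b3.mean(0)),scr):
    d=b-a;print("row len",np.linalg.norm(d),"yaw deg",np.degrees(np.arctan2(-d[0],d[1])))
d=scr[1]-scr[0];d+=(tops[2]-tops[0])+(b3-b1).mean(0);ey=d/np.linalg.norm(d);ex=np.array([ey[1],-ey[0]])
print("ex",ex)
e1=[tops.mean(0)+.034*ex, b1.mean(0)-.153*ex+.11*ey, b3.mean(0)-.153*ex-.11*ey, scr.mean(0)-.055*ey]
print("tag2 pin est",np.array(e1))
print(R.from_quat(bot.get_obs()["tool_rot"]).as_matrix())
E
```

```text
[[ 0.5063 -0.1907]
 [ 0.5085 -0.0821]
 [ 0.5089  0.0285]] [ 0.6913 -0.1931] [0.6932 0.0266] [[ 0.5404 -0.2412]
 [ 0.5429  0.1879]]
row len 0.21919846797841386 yaw deg -0.6990989289054581
row len 0.21973231706365334 yaw deg -0.47926673477875653
row len 0.42909444038525685 yaw deg -0.33444094814161546
ex [ 1.     -0.0081]
tag2 pin est [[ 0.5419 -0.0817]
 [ 0.5392 -0.0819]
 [ 0.5393 -0.0822]
 [ 0.5412 -0.0817]]
[[ 0.9563  0.2924 -0.0005]
 [ 0.2924 -0.9563  0.0018]
 [ 0.     -0.0019 -1.    ]]
```

Emit:
step_arm --targets "-1 0.32 0.286 -0.1 0 0 -0.19;-1 0.32 0.286 -0.1 0 0 -0.19;-1 0.32 0.286 -0.1 0 0 -0.19;-1 0.32 0.286 -0.1 0 0 -0.19;-1 0.32 0.286 -0.1 0 0 -0.19;-1 0.638 0.572 -0.1 0 0 -0.378;-1 0.638 0.572 -0.1 0 0 -0.378;-1 0.638 0.572 -0.1 0 0 -0.378;-1 0.638 0.572 -0.1 0 0 -0.378;-1 0.638 0.572 -0.1 0 0 -0.378"

```text
clock: 0.93
eef_pos: [0.4459, -0.2086, 0.1814]
tool_rot: [1.0, -0.0, -0.0, -0.0]
ft_force: [0.5, -1.3, -0.2]
grip_width: -0.0001
grasp_force: 0.0
```

Emit:
step_arm --targets "-1 0 0 0 0 0 0;-1 0 0 0 0 0 0"

```text
clock: 1.1
eef_pos: [0.4461, -0.2084, 0.181]
tool_rot: [1.0, 0.003, -0.001, -0.0]
ft_force: [-0.2, 0.3, -0.7]
grip_width: 0.0002
grasp_force: 0.0
```

Emit:
step_arm --targets "-1 0.038 0.033 0 0 0 0;-1 0.038 0.033 -0.08 0 0 0;-1 0.038 0.033 -0.16 0 0 0;-1 0.038 0.033 -0.218 0 0 0;-1 0.038 0.033 -0.218 0 0 0;-1 0.038 0.033 -0.218 0 0 0"

```text
clock: 1.6
eef_pos: [0.4616, -0.1942, 0.0715]
tool_rot: [1.0, -0.001, -0.002, -0.001]
ft_force: [0.5, -0.6, 0.2]
grip_width: -0.0003
grasp_force: 0.0
```

Emit:
step_arm --targets "-1 0.02 0 0 0 0 0;-1 0.04 0 0 0 0 0;-1 0.056 0 0 0 0 0;-1 0.07 0 0 0 0 0;-1 0.084 0 0 0 0 0;-1 0.098 0 0 0 0 0;-1 0.112 0 0 0 0 0;-1 0.126 0 0 0 0 0;-1 0.14 0 0 0 0 0;-1 0.154 0 0 0 0 0"

```text
clock: 2.43
eef_pos: [0.5416, -0.1938, 0.0726]
tool_rot: [1.0, -0.0, -0.0, -0.0]
ft_force: [-0.4, 0.9, -0.5]
grip_width: -0.0002
grasp_force: 0.0
```

Emit:
step_arm --targets "-1 -0.06 0 0 0 0 0;-1 -0.12 0 0 0 0 0;-1 -0.166 0 0 0 0 0;-1 -0.166 0.07 0.04 0 0 0;-1 -0.166 0.148 0.06 0 0 0;-1 -0.166 0.226 0.06 0 0 0;-1 -0.166 0.304 0.06 0 0 0;-1 -0.166 0.38 0.04 0 0 0;-1 -0.166 0.444 0 0 0 0;-1 -0.166 0.444 0 0 0 0"

```text
clock: 3.27
eef_pos: [0.4564, 0.0158, 0.0704]
tool_rot: [1.0, 0.013, -0.002, -0.007]
ft_force: [-0.6, -0.4, -0.7]
grip_width: -0.0001
grasp_force: 0.0
```

```bash
python3 - <<'E'
from workcell import bot
import cv2
cv2.imwrite("pics/s1.png",bot.camera("scene")[:,:,::-1][120:290,120:360].repeat(3,0).repeat(3,1))
print(bot.get_obs()["eef_pos"])
E
```

```text
[0.456883   0.01402555 0.07141677]
```

View pics/s1.png

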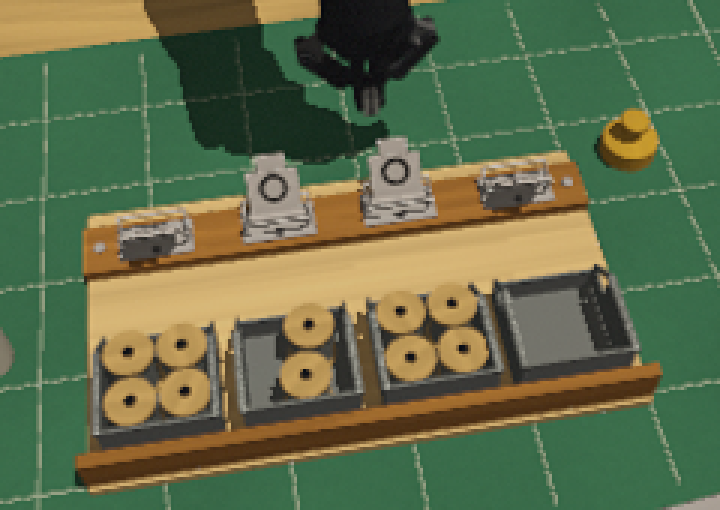

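Tag 1 (157,245) now leans back like tag 4, and nothing else has moved. The fingertip is in front of tag 3, which I'll push next.

Emit:
step_arm --targets "-1 0.02 0.026 0 0 0 0;-1 0.044 0.026 0 0 0 0;-1 0.06 0.026 0 0 0 0;-1 0.076 0.026 0 0 0 0;-1 0.092 0.026 0 0 0 0;-1 0.108 0.026 0 0 0 0;-1 0.124 0.026 0 0 0 0;-1 0.14 0.026 0 0 0 0;-1 0.156 0.026 0 0 0 0;-1 0.17 0.026 0 0 0 0"

```text
clock: 4.15
eef_pos: [0.5444, 0.02, 0.0727]
tool_rot: [1.0, 0.014, -0.0, -0.008]
ft_force: [0.4, 0.4, -0.2]
grip_width: 0.0003
grasp_force: 0.0
```

Emit:
step_arm --targets "-1 0 0 0 0 0 0;-1 -0.04 0 0 0 0 0;-1 -0.1 0 0 0 0 0;-1 -0.1 0 0.08 0 0 0;-1 -0.1 0 0.16 0 0 0;-1 -0.04 0.06 0.16 0 0 0;-1 0.02 0.12 0.16 0 0 0;-1 0.08 0.18 0.16 0 0 0;-1 0.14 0.22 0.16 0 0 0;-1 0.14 0.22 0.16 0 0 0"

```text
clock: 4.98
eef_pos: [0.6092, 0.0663, 0.1527]
tool_rot: [0.999, 0.044, -0.001, -0.022]
ft_force: [0.7, 0.0, -0.5]
grip_width: 0.0002
grasp_force: 0.0
```

Emit:
step_arm --targets "-1 0 0 0 0 0 0;-1 0 0 0 0 0 0"

```text
clock: 5.15
eef_pos: [0.6072, 0.066, 0.152]
tool_rot: [0.999, 0.044, -0.002, -0.022]
ft_force: [-0.2, 0.0, -1.0]
grip_width: 0.0001
grasp_force: 0.0
```

The tool is turning and falling short in y, so I'll check for a joint limit before going on.

```bash
python3 - <<'E'
from h import *
from scipy.spatial.transform import Rotation as R
o=bot.get_obs();print(o["joint_pos"],o["eef_pos"]);print(R.from_quat(o["tool_rot"]).as_matrix())
E
```

```text
[0.0864 0.5031 0.1812 1.2515 0.044  3.1406] [0.6072 0.066  0.152 ]
[[ 0.9962  0.0871 -0.0064]
 [ 0.0873 -0.9952  0.0436]
 [-0.0025 -0.044  -0.999 ]]
```

Joint 6 is at its limit of 3.14. I'll level the tool and turn it +90° about z, which brings joint 6 down, while staying at this safe height.

Emit:
step_arm --targets "-1 0 0 0 0 0 0.15;-1 0 0 0 -0.055 0 0.2;-1 0 0 0 -0.055 0 0.2"

```text
clock: 5.4
eef_pos: [0.6062, 0.0663, 0.1528]
tool_rot: [0.992, 0.122, -0.005, -0.0]
ft_force: [-0.4, 0.3, -0.1]
grip_width: 0.0
grasp_force: 0.0
```

Emit:
step_arm --targets "-1 0 0 0 0 0 0.15;-1 0 0 0 0 0 0.3;-1 0 0 0 0 0 0.45;-1 0 0 0 0 0 0.6;-1 0 0 0 0 0 0.75;-1 0 0 0 0 0 0.9;-1 0 0 0 0 0 1;-1 0 0 0 0 0 1"

```text
clock: 6.07
eef_pos: [0.6065, 0.0655, 0.1529]
tool_rot: [0.871, 0.492, -0.004, 0.001]
ft_force: [-0.7, -0.1, -0.2]
grip_width: -0.0
grasp_force: 0.0
```

Emit:
step_arm --targets "-1 0 0.05 0 0 0 0.15;-1 0 0.1 0 0 0 0.3;-1 0 0.144 0 0 0 0.45;-1 0 0.144 0 0 0 0.6;-1 0 0.144 0 0 0 0.69;-1 0 0.144 0 0 0 0.69;-1 0 0.144 0 0 0 0.69"

```text
clock: 6.65
eef_pos: [0.607, 0.1376, 0.1528]
tool_rot: [0.708, 0.706, -0.004, 0.002]
ft_force: [0.4, 0.5, -0.5]
grip_width: 0.0004
grasp_force: 0.0
```

```bash
python3 - <<'E'
from h import *
import cv2
from scipy.spatial.transform import Rotation as R
o=bot.get_obs();print(o["joint_pos"],o["eef_pos"]);print(R.from_quat(o["tool_rot"]).as_matrix())
cv2.imwrite("pics/s2.png",bot.camera("side")[:,:,::-1][80:290,110:370].repeat(2,0).repeat(2,1))
E
```

```text
[ 0.2264  0.5269  0.2233  1.271  -0.0072  1.8007] [0.607  0.1376 0.1528]
[[ 0.0035  1.     -0.0021]
 [ 1.     -0.0035 -0.0078]
 [-0.0078 -0.0021 -1.    ]]
```

View pics/s2.png

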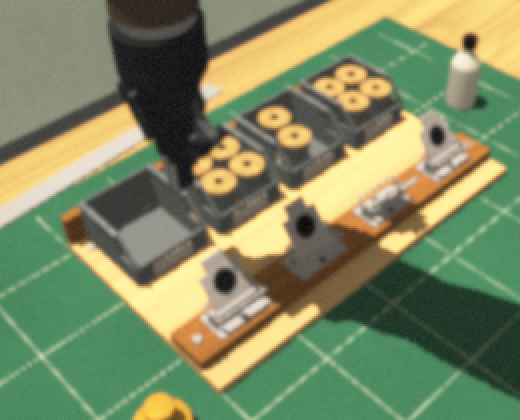

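The side view shows discs on tags 1, 3 and 4 at (436,135), (305,225) and (224,280), with tag 2 still leaning forward. I'll descend behind tag 4 and push it towards the robot.

Emit:
step_arm --targets "-1 0 0 -0.06 0 0 0;-1 0 0 -0.11 0 0 0;-1 0 0 -0.16 0 0 0;-1 0 0 -0.16 0 0 0"

```text
clock: 7.03
eef_pos: [0.6033, 0.1363, 0.0672]
tool_rot: [0.708, 0.706, -0.008, -0.001]
ft_force: [-2.1, -0.3, -1.4]
grip_width: -0.0002
grasp_force: 0.0
```

Emit:
step_arm --targets "-1 -0.02 0 0 0 0 0;-1 -0.034 0 0 0 0 0;-1 -0.048 0 0 0 0 0;-1 -0.062 0 0 0 0 0;-1 -0.076 0 0 0 0 0;-1 -0.09 0 0 0 0 0;-1 -0.104 0 0 0 0 0;-1 -0.118 0 0 0 0 0;-1 -0.132 0 0 0 0 0;-1 -0.132 0 0 0 0 0"

```text
clock: 7.87
eef_pos: [0.5391, 0.1377, 0.0723]
tool_rot: [0.707, 0.707, -0.005, 0.001]
ft_force: [-0.6, 0.8, -0.6]
grip_width: 0.0001
grasp_force: 0.0
```

Emit:
step_arm --targets "-1 0.06 0 0 0 0 0;-1 0.12 0 0 0 0 0;-1 0.12 0 0.08 0 0 0;-1 0.12 0 0.16 0 0 0;-1 0.12 0 0.24 0 0 0;-1 0.12 0 0.3 0 0 0;-1 0.12 0 0.3 0 0 0"

```text
clock: 8.45
eef_pos: [0.6052, 0.1387, 0.2305]
tool_rot: [0.707, 0.707, 0.002, 0.006]
ft_force: [-0.3, -0.0, 1.0]
grip_width: 0.0
grasp_force: 0.0
```

```bash
python3 - <<'E'
from h import *
import cv2
a=bot.camera("scene")[:,:,::-1][150:280,130:350];b=bot.camera("side")[:,:,::-1][80:290,110:370]
a=cv2.resize(a,(520,300));b=cv2.resize(b,(372,300))
cv2.imwrite("pics/s3.png",cv2.resize(np.hstack([a,b]),(800,269)))
E
```

```text
(no output)
```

View pics/s3.png

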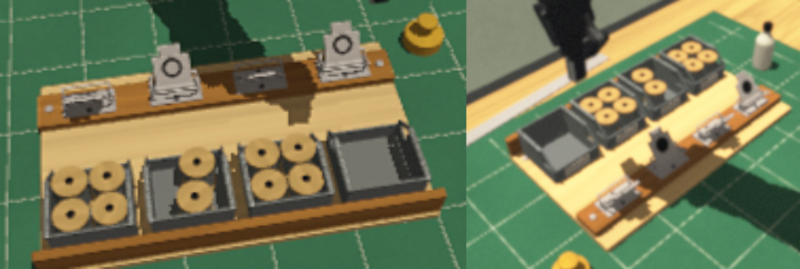

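Tags 1 and 3 (left panel (88,103) and (260,78)) lean back in front of the full bins. Tags 2 and 4 ((172,68) and (342,45)) lean forward and show rings. The tool is clear and nothing has been disturbed.

```bash
python3 -c "
from workcell import bot
print(bot.job_done())"
```

```text
the job is handed in; nothing more can be done
None
```

The job is handed in: the last pictures showed the tags of the two full bins leaning back with the disc up, the other two leaning forward with the ring up, and nothing else visibly moved; no verdict came back.

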